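# Tension the saw blade and lock it

## Task

The saw blade in the bench frame is slack. Wind the tension wheel clockwise by its spinner knob until the blade is drawn up and turning feels firm, about 14 N at the knob, without straining it beyond that; then swing the lock lever fully over to its stop and let go. Leave the brass weight, cork block and glue bottle as they are.

Things in the scene. Friction and masses are not known exactly. Their poses are not given: they have to be found in the camera images.
- saw_bed: Grey steel bed of the saw frame, 96 x 470 x 24 mm, fixed. Origin on the table; x across the bed, y along the blade from the anchor end to the wheel end, z up. It spans y = -210 to +260 mm. On it a grey gear housing (88 x 92 mm, top 60 mm above the table) at y = 57 to 149 mm and a lock block (50 x 44 mm, top at 48 mm) at y = 203 to 247 mm.
- wheel_axis (a point): Point on the upright axis of the steel tension wheel, at the height of the middle of the spinner knob (103 mm above the table). The wheel is 124 mm across and lies level over the gear housing, its rim 70 to 82 mm above the table.
- tension_wheel: The wheel, origin on its axis. Clockwise seen from above tightens. A brake drags on it and holds it where left: 9 N along the circle at the knob while the blade is slack (2 to 6.5 rad, different every time), then about 11 N more per radian, no stop. Firm is about 14 N turning slowly; under 13 is loose, over 17 too tight, 19 strains it. Once the hand stops it reads 1 to 4 N less.
- knob_grip (a point): Middle of the black spinner knob standing upright on the wheel: 18 mm diameter, 36 mm tall (85 to 121 mm above the table), its centre 50 mm from the wheel's axis. It spins freely on its spindle, so it can be held by a hand that keeps its direction and is carried round the circle.
- blade: Steel saw blade lying flat on the bed along its y, 200 x 18 x 4 mm, with a T-head 46 x 12 x 12 mm at each end. Loose: one head lies behind the fixed anchor, the other beyond the draw hook (a dark steel fork that the wheel moves). Origin under its middle; y along it. Need not be touched.
- anchor: Dark steel fork, 58 x 16 x 27 mm, standing fixed on the bed near its -y end, over the blade; set at a different place every time. Origin at the middle of its underside.
- lock_lever (a joint): Angle of the lock lever about its upright pivot on the lock block: 0 = open, the arm points along +y of the bed; it grows counter-clockwise seen from above; 1.5 rad = locked, the arm across the bed toward the bed's -x, against its stop. It takes about 2 to 3 N at the post and stays where left.
- lever_grip (a point): Grip point of the steel post on the end of the lock lever: 16 mm diameter, standing 50 to 92 mm above the table, this point at 78 mm, its axis 65 mm from the pivot. The flat arm below it is 14 mm wide, its top 57 mm above the table.
- lever_pivot (a point): Point on the lock lever's pivot axis, at the height of lever_grip.
- brass_weight: Turned brass weight, 27 mm wide, 43 mm tall, standing near the bed; origin under it. Bystander.
- cork_block: Brown sanding block 36 x 66 x 23 mm near the bed; origin under it. Bystander.
- glue_bottle: White glue bottle with a red pointed cap, 44 mm wide, 140 mm tall, standing behind the bed; origin under it. Bystander.

How it is judged:
By the outcome, as a careful person would: the job done as asked, in the order asked, and still so for the second after the job is handed in, with the robot touching nothing.
It also fails if it takes over 67 s, if anything falls off the work surface, if the arm or the gripper's body presses on something with over 40 N, if the wrist force passes 120 N, or if a joint passes its speed limit or range.

## Robot

A 7-joint arm with a two-finger parallel gripper is mounted at the origin on a cart in front of the work surface, level with it; the furniture and walls round the work are solid. World frame = base frame: x ahead of the robot, y to its left, z up, the work surface at z = 0. Lengths are in m, angles in rad, forces in N, time in s.
With the tool pointing down it reaches from about 0.4 to 0.85 m from the base axis. Payload 10.4 kg.
Tool frame: the origin (TCP) lies at the very end of the fingers, on their centre line; the grasp point (between the pads) lies 19 mm behind it; z points along the fingers, y is the line along which they close (so a half turn about z gives the same grasp; the last joint's range is limited). The gripper opens to 87 mm and grips with 3 to 60 N. Pads are 19 mm wide; open, the fingers measure 117 mm over their backs; the gripper's body (75 mm by 190 mm) begins 51 mm behind the grasp point.
Start: joints at [-1.339, 0.332, -0.065, 1.46, 0.022, 1.35, -0.088], TCP at [0.158, 0.605, 0.223] pointing down, gripper open.
Joint ranges: [-2.6, 2.6], [-0.5, 2.12], [-1.47, 1.34], [0.16, 2.42], [-1.27, 4.41], [0.06, 2.06], [-2.6, 2.6]. Speed limits (rad/s): [2.22, 2.22, 2.79, 2.79, 3.14, 3.14, 3.14].

## Interface

Orientations are given as a unit quaternion [x, y, z, w].
In Python, from bench import r gives the robot as it stands.
- The arm moves only by the shell command python3 -m crank 'ROWS' [FORCE]. ROWS is JSON, a list that holds one entry, the list of rows, each a list of 5 numbers: the shift along the tool's x, y, z in mm, then the turn about the tool's z in degrees, then the opening, from -1 (shut) to 1 (fully open). A call has 1 to 20 rows; each row is the pose to reach, as a shift and turn from the pose commanded when the call began, along the tool's axes at that moment; what a row does not reach only later rows make up. A row lasts 1/10 s, in which the tool goes at most 50 mm and 8.59 degrees, less where a joint would pass 70% of its speed; a pose out of reach is approached as far as the arm can. A call with a gripper value outside its range is refused whole. The fingers move at their own pace and stop on an object; FORCE is the grip in N (left out, the last holds). Time passes only in rows, so rows that repeat a pose let the fingers close. It gives the time, the measured TCP pose, the force, the opening and the grip force at its end, in the units of the state.
- r.read_state(): the state, without advancing time (a new reading comes with each control period).
- r.camera(name): name is "scene" or "top"; returns a dict with "image" (384x512x3 uint8, red, green, blue), "vfov" (degrees; the focal length in pixels is half the picture's height over the tangent of half this angle, whatever the lens; pixels are square), "cx", "cy" (the principal point, pixels), "k1" (the pictures are not rectified: a ray, as slopes to the right and down, at radius r is drawn at 1 + k1 r^2 times it, then the intrinsics apply), "eye" and "attitude" of the camera in the world. Camera axes: x right, y down, z forward; pixel columns grow to the right and rows downward; lengths in m; the calibration is good to about 2 mm. A picture is of the moment at which its call begins. There is no depth.
- r.close_job(): hands the job in; it is judged then, once.
The state is a dict: "time": time; "joint_positions": joint angles; "joint_vel": joint speeds; "joint_torque": joint torques, N m; "ee_pos": TCP position; "eef_rot": TCP orientation; "ft_force": force on the tool from outside, world axes, zero at the start; "torque": the same for the moment, N m; "width": finger opening in m; "grip_force": force on a finger pad.
Only numpy, scipy, OpenCV 4.12 (cv2) and the standard library are available. Lean on these libraries where they do the work, as an engineer would, in place of code of your own. Each camera call takes 0.05 s, during which the arm holds its last target. There are 200 camera calls.

## Working session

There is one attempt and no reset: what is moved stays moved. The work goes in short steps, Python scripts to look and compute and a shell command to move; the robot and the scene stay as the last step left them, time stands still between calls to the robot, and variables do not carry over. Pictures are saved under pics/ and viewed, at most 10 in all, crops included, and the job is handed in when it is done.

```bash
ls; mkdir -p pics; python3 - <<'E'
from bench import r
import cv2
for n in("scene","top"):
    c=r.camera(n); cv2.imwrite(f"pics/{n}0.png",c["image"][:,:,::-1]); print({k:v for k,v in c.items() if k!="image"})
print(r.read_state())
E
```

```text
pics
{'vfov': 45.897610942424365, 'cx': 253.45482933360267, 'cy': 184.46775263141325, 'k1': 0.06072685822444569, 'eye': array([-0.02760721,  0.62642834,  0.53573153]), 'attitude': array([-0.3070395 ,  0.79352601, -0.48671093,  0.19787798])}
{'vfov': 53.398241699992575, 'cx': 256.3130905098559, 'cy': 190.85111637142668, 'k1': -0.03505109231144058, 'eye': array([ 0.37882681, -0.03064726,  1.11736789]), 'attitude': array([-0.69838215,  0.71061598, -0.06600301,  0.0541379 ])}
{'time': 0.1, 'joint_positions': array([-1.33862936,  0.33281516, -0.06467004,  1.46084703,  0.02161292,
        1.3498749 , -0.08851221]), 'joint_vel': array([ 4.32583325e-04, -9.06078232e-05, -1.72878773e-03, -2.52264869e-03,
       -2.22927102e-04,  4.11565339e-04,  2.06936788e-03]), 'joint_torque': array([ 1.06277632e-03, -6.24541283e+01,  2.44129635e-02, -3.90719569e+01,
       -6.14883215e-02,  3.66602652e-02,  5.99719510e-05]), 'ee_pos': array([0.15745265, 0.60449743, 0.22183429]), 'eef_rot': array([ 1.27048511e-01,  9.91896308e-01, -6.23116629e-04, -4.08711579e-05]), 'ft_force': array([-0.79317983,  0.44631105, -1.6575218 ]), 'torque': array([ 0.00564727, -0.04364144,  0.0111461 ]), 'grip_force': 0.0, 'width': 0.08715978456959142}
```

View pics/top0.png

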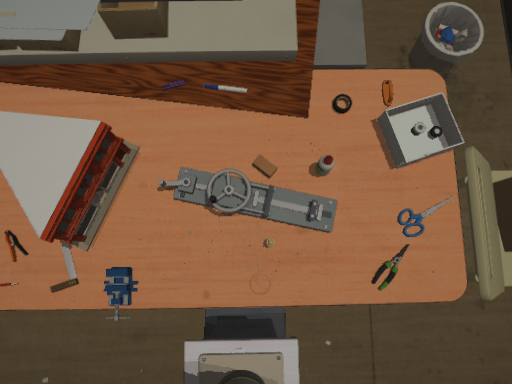

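View pics/scene0.png

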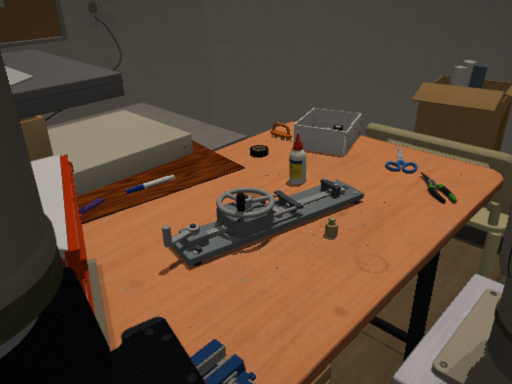

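The top view shows the bed running from about (175,185) to (335,215): wheel hub near (229,190), knob near (212,199), lever post near (163,184). Next I'll build the projection helpers and zoom in.

```bash
cat > h.py <<'E'
import numpy as np, cv2
from scipy.spatial.transform import Rotation as R
def K(c):
    f=192/np.tan(np.radians(c["vfov"]/2)); return np.array([[f,0,c["cx"]],[0,f,c["cy"]],[0,0,1.]]), np.array([c["k1"],0,0,0,0.])
def proj(c,P):
    P=(np.atleast_2d(P)-c["eye"])@R.from_quat(c["attitude"]).as_matrix(); k,d=K(c)
    return cv2.projectPoints(P.astype(float),np.zeros(3),np.zeros(3),k,d)[0][:,0]
def unproj(c,uv,z):
    k,d=K(c); s=cv2.undistortPoints(np.array(uv,float).reshape(-1,1,2),k,d)[:,0]
    D=np.c_[s,np.ones(len(s))]@R.from_quat(c["attitude"]).as_matrix().T
    return c["eye"]+D*((np.broadcast_to(z,len(s))-c["eye"][2])/D[:,2])[:,None]
E
python3 - <<'E'
from bench import r
from h import *
t=r.camera("top"); s=r.camera("scene")
print(proj(t,[[0,0,0],r.read_state()["ee_pos"]]),proj(s,[r.read_state()["ee_pos"]]))
print(unproj(t,[[229,190],[212,199],[163,184]],[.082,.12,.092]))
a=cv2.resize(t["image"][155:245,150:345,::-1],None,fx=4,fy=4,interpolation=cv2.INTER_CUBIC)
b=cv2.resize(s["image"][150:260,150:380,::-1],None,fx=3.4,fy=3.4,interpolation=cv2.INTER_CUBIC)
cv2.imwrite("pics/t1.png",a);cv2.imwrite("pics/s1.png",b);print(a.shape,b.shape)
E
```

```text
[[241.51189552 396.10295503]
 [-30.67621913 359.98147913]] [[ 46.96986878 573.10129624]]
[[0.56011244 0.02532774 0.082     ]
 [0.53007684 0.06825011 0.12      ]
 [0.5778732  0.20476586 0.092     ]]
(360, 780, 3) (374, 782, 3)
```

View pics/t1.png

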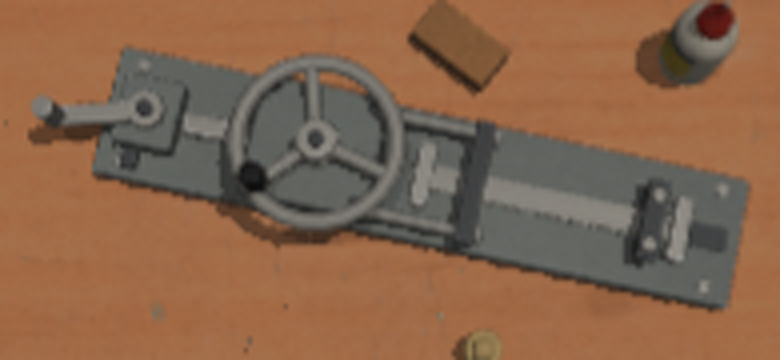

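View pics/s1.png

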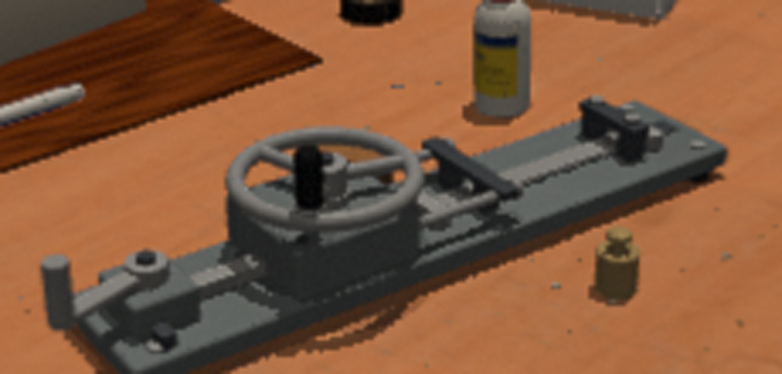

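```bash
cat > fit.py <<'E'
from bench import r
from h import *
from scipy.optimize import least_squares
t=r.camera("top"); s=r.camera("scene")
T=lambda p:150+(np.array(p)+.5)/4-.5
tp=np.array([[123,47],[94,175],[726,307],[748,183],[253,176],[316,140],[44,108],[145,107]],float)
tp=(tp+.5)/4-.5+[150,155]
sp=(np.array([[309,150],[56,262],[726,150]],float)+.5)/3.4-.5+[150,150]
def pts(v):
    x,y,th,w,l=v
    c,sn=np.cos(th),np.sin(th)
    M=lambda a,b,z:[x+c*a-sn*b,y+sn*a+c*b,z]
    ax=.103; pv=.225
    return [M(-.048,.26,.024),M(.048,.26,.024),M(.048,-.21,.024),M(-.048,-.21,.024),
      M(.05*np.cos(w),ax+.05*np.sin(w),.121),M(0,ax,.085),M(-.065*np.sin(l),pv+.065*np.cos(l),.092),M(0,pv,.06)], M(0,ax,.103),M(0,pv,.078)
# image-left = world +y ; bed y ~ world +y. far = +x world => which bed x
def res(v):
    P=pts(v)[0]
    return np.r_[(proj(t,P)-tp).ravel(),(proj(s,[P[4],P[6]])-sp[:2]).ravel()*.5]
print(unproj(t,tp[:4],.024))
best=min((least_squares(res,[.55,-.08,th,w,0]) for th in(0,3.1) for w in (0,2,4)),key=lambda q:q.cost)
print(best.cost,best.x); P,a,p=pts(best.x); print(np.round(res(best.x).reshape(-1,2),1))
print("axis",a,"pivot",p,"knob",P[4],"post",P[6])
E
python3 fit.py
```

```text
[[ 0.64291989  0.17062551  0.024     ]
 [ 0.54827458  0.19013493  0.024     ]
 [ 0.44514865 -0.26316374  0.024     ]
 [ 0.53464307 -0.28384196  0.024     ]]
2108.5328810273745 [ 0.53855214 -0.0717852   6.05348791 -3.80901712 -5.97645719]
[[ -8.   31.1]
 [  7.3 -32.5]
 [  6.6 -32. ]
 [ -4.7  31.4]
 [ -0.7   0. ]
 [ -0.9  -0.5]
 [ -0.3  -0.1]
 [  0.2   0.3]
 [  0.6  -0.2]
 [  0.4  -0.6]]
axis [np.float64(0.5620034801809073), np.float64(0.02850954195449791), 0.103] pivot [np.float64(0.5897807910345859), np.float64(0.14730525316385978), 0.078] knob [np.float64(0.5308103845593067), np.float64(0.06758627141771788), 0.121] post [np.float64(0.5847787445653626), np.float64(0.2121125022269062), 0.092]
```

```bash
sed -i 's/M(-.048,.26,.024),M(.048,.26,.024),M(.048,-.21,.024),M(-.048,-.21,.024)/M(.048,.26,.024),M(-.048,.26,.024),M(-.048,-.21,.024),M(.048,-.21,.024)/' fit.py; python3 fit.py|tail -13
python3 - <<'E'
from h import *
print(R.from_quat([.12704,.991896,-.000623,-.00004]).as_matrix().round(4))
E
```

```text
[ 0.53464307 -0.28384196  0.024     ]]
3.248914858520207 [ 0.53773663 -0.07175586  6.05330788 -3.82095133  0.29522981]
[[ 0.1 -0.3]
 [-0.8 -0.7]
 [ 0.8  0.7]
 [ 1.1 -0.7]
 [-0.8  0.2]
 [-0.9 -0.2]
 [-0.3 -0.1]
 [ 0.2  0.5]
 [ 0.6 -0.1]
 [ 0.4 -0.5]]
axis [np.float64(0.5612060236743319), np.float64(0.028534652193951307), 0.103] pivot [np.float64(0.5890047215185515), np.float64(0.14732536057708107), 0.078] knob [np.float64(0.5304885904265857), np.float64(0.06798638592860815), 0.121] post [np.float64(0.5847598397093202), np.float64(0.21218660461715216), 0.092]
[[-9.677e-01  2.520e-01 -2.000e-04]
 [ 2.520e-01  9.677e-01 -1.200e-03]
 [-1.000e-04 -1.200e-03 -1.000e+00]]
```

The fit is good to about 1 px: knob (0.530, 0.068), axis (0.561, 0.029), and lever at about 0.3 rad. Before moving, I'll check how tall the obstacles on the left are.

```bash
python3 - <<'E'
from bench import r
from h import *
t=r.camera("top"); s=r.camera("scene")
for n,uv in dict(redlow=[45,241],redtop=[102,123],vice=[120,268],gray=[135,150]).items():
    for z in(0,.1,.2,.3):
        P=unproj(t,[uv],z); print(n,z,P.round(3)[0],proj(s,P).round()[0])
E
```

```text
redlow 0 [0.432 0.567 0.   ] [ 11. 456.]
redlow 0.1 [0.427 0.514 0.1  ] [ 42. 368.]
redlow 0.2 [0.423 0.46  0.2  ] [ 71. 280.]
redlow 0.3 [0.418 0.407 0.3  ] [102. 189.]
redtop 0 [0.789 0.418 0.   ] [ 17. 273.]
redtop 0.1 [0.753 0.378 0.1  ] [ 35. 226.]
redtop 0.2 [0.716 0.338 0.2  ] [ 55. 175.]
redtop 0.3 [0.679 0.297 0.3  ] [ 76. 118.]
vice 0 [0.352 0.344 0.   ] [199. 374.]
vice 0.1 [0.355 0.311 0.1  ] [211. 307.]
vice 0.2 [0.357 0.277 0.2  ] [224. 235.]
vice 0.3 [0.359 0.244 0.3  ] [238. 160.]
gray 0 [0.702 0.313 0.   ] [ 92. 266.]
gray 0.1 [0.673 0.282 0.1  ] [107. 220.]
gray 0.2 [0.644 0.252 0.2  ] [122. 171.]
gray 0.3 [0.615 0.221 0.3  ] [139. 115.]
```

```bash
python3 -m crank '[[[0,0,-20,0,1],[-90,-187,-40,0,1],[-90,-187,-40,0,1],[-90,-187,-40,0,1],[-90,-187,-40,0,1],[-290,-321,-40,0,1],[-290,-321,-40,0,1],[-290,-321,-40,0,1],[-290,-321,-40,0,1],[-290,-321,-40,0,1],[-496,-425,-20,0,0.2],[-496,-425,20,0,0.2],[-496,-425,60,0,0.2],[-496,-425,70,0,0.2],[-496,-425,70,0,0.2],[-496,-425,70,0,0.2],[-496,-425,70,0,0.2],[-496,-425,70,0,0.2]]]' 30
python3 - <<'E'
from bench import r
from h import *
t=r.camera("top"); s=r.camera("scene")
e=r.read_state(); print(e["ee_pos"],e["eef_rot"],e["width"],e["joint_positions"].round(2))
a=cv2.resize(t["image"][155:245,150:345,::-1],None,fx=3,fy=3,interpolation=cv2.INTER_CUBIC)
b=cv2.resize(s["image"][120:260,150:350,::-1],None,fx=3,fy=3,interpolation=cv2.INTER_CUBIC)
b=cv2.copyMakeBorder(b,0,0,0,0,0)
cv2.imwrite("pics/s2.png",b)
E
```

```text
time: 2.3
ee_pos: [0.5301, 0.0696, 0.1532]
eef_rot: [0.127, 0.992, 0.0, 0.0]
ft_force: [0.1, 0.8, 0.5]
width: 0.0522
grip_force: 0.0
[0.53027411 0.07021304 0.15373373] [1.25988861e-01 9.92031059e-01 9.22153470e-04 5.78108632e-04] 0.05214453474368797 [-0.74  0.2   0.59  1.82 -0.12  1.16  1.21]
```

View pics/s2.png

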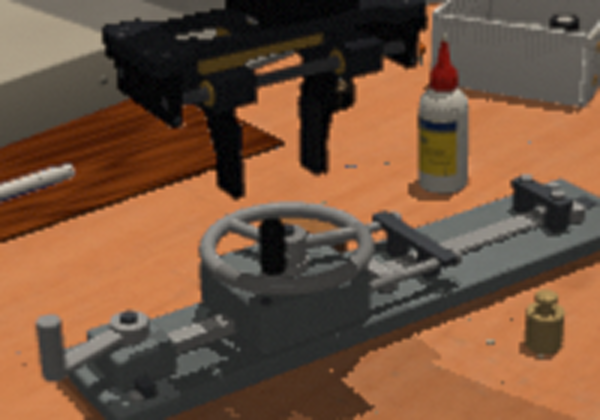

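The fingertips, at crop (232,190) and (318,168), straddle the knob at (272,222). I'll descend and close.

```bash
python3 -m crank '[[[0,-1,30,0,0.2],[0,-1,50,0,0.2],[0,-1,63,0,0.2],[0,-1,63,0,0.2],[0,-1,63,0,-0.7],[0,-1,63,0,-0.7],[0,-1,63,0,-0.7],[0,-1,63,0,-0.7],[0,-1,63,0,-0.7],[0,-1,63,0,-0.7],[0,-1,63,0,-0.7]]]' 30
```

```text
time: 3.5
ee_pos: [0.5307, 0.0691, 0.0899]
eef_rot: [0.126, 0.992, 0.001, 0.001]
ft_force: [1.0, 5.2, -0.4]
width: 0.0172
grip_force: 30.0
```

```bash
cat > tab.py <<'E'
import sys,numpy as np
a,step,n=map(float,sys.argv[1:4]); X=np.array([-.9677,.252]);Y=np.array([.252,.9677])
p=lambda d:50*np.array([np.cos(np.radians(d)),np.sin(np.radians(d))])
print(",".join("[%.1f,%.1f,0,0,-0.7]"%(X@d,Y@d) for d in (p(a-step*(i+1))-p(a) for i in range(int(n)))))
E
python3 tab.py 127 6 18; python3 tab.py 19 6 8
```

```text
[-3.5,3.9,0,0,-0.7],[-7.3,7.5,0,0,-0.7],[-11.5,10.6,0,0,-0.7],[-16.0,13.3,0,0,-0.7],[-20.8,15.4,0,0,-0.7],[-25.7,17.1,0,0,-0.7],[-30.8,18.2,0,0,-0.7],[-36.0,18.8,0,0,-0.7],[-41.3,18.9,0,0,-0.7],[-46.5,18.4,0,0,-0.7],[-51.6,17.4,0,0,-0.7],[-56.6,15.8,0,0,-0.7],[-61.4,13.7,0,0,-0.7],[-66.0,11.2,0,0,-0.7],[-70.2,8.1,0,0,-0.7],[-74.2,4.7,0,0,-0.7],[-77.7,0.8,0,0,-0.7],[-80.8,-3.4,0,0,-0.7]
[-2.7,-4.5,0,0,-0.7],[-4.8,-9.3,0,0,-0.7],[-6.5,-14.2,0,0,-0.7],[-7.7,-19.3,0,0,-0.7],[-8.3,-24.5,0,0,-0.7],[-8.3,-29.8,0,0,-0.7],[-7.8,-35.0,0,0,-0.7],[-6.8,-40.1,0,0,-0.7]
```

```bash
python3 -m crank '[[[-3.5,3.9,0,0,-0.7],[-7.3,7.5,0,0,-0.7],[-11.5,10.6,0,0,-0.7],[-16,13.3,0,0,-0.7],[-20.8,15.4,0,0,-0.7],[-25.7,17.1,0,0,-0.7],[-30.8,18.2,0,0,-0.7],[-36,18.8,0,0,-0.7],[-41.3,18.9,0,0,-0.7]]]'; python3 tab.py 73 6 9
```

```text
time: 4.4
ee_pos: [0.5737, 0.0754, 0.0898]
eef_rot: [0.127, 0.992, -0.0, -0.002]
ft_force: [-10.3, -1.5, 10.7]
width: 0.0169
grip_force: 30.0
[-5.2,-0.5,0,0,-0.7],[-10.3,-1.5,0,0,-0.7],[-15.3,-3.1,0,0,-0.7],[-20.1,-5.2,0,0,-0.7],[-24.7,-7.7,0,0,-0.7],[-29.0,-10.8,0,0,-0.7],[-32.9,-14.2,0,0,-0.7],[-36.4,-18.1,0,0,-0.7],[-39.5,-22.3,0,0,-0.7]
```

```bash
python3 -m crank '[[[-5.2,-0.5,0,0,-0.7],[-10.3,-1.5,0,0,-0.7],[-15.3,-3.1,0,0,-0.7],[-20.1,-5.2,0,0,-0.7],[-24.7,-7.7,0,0,-0.7],[-29,-10.8,0,0,-0.7],[-32.9,-14.2,0,0,-0.7],[-36.4,-18.1,0,0,-0.7],[-39.5,-22.3,0,0,-0.7]]]'; python3 tab.py 19 6 5
```

```text
time: 5.3
ee_pos: [0.6056, 0.0452, 0.0897]
eef_rot: [0.127, 0.992, 0.001, -0.002]
ft_force: [-14.0, 5.4, 13.1]
width: 0.017
grip_force: 30.0
[-2.7,-4.5,0,0,-0.7],[-4.8,-9.3,0,0,-0.7],[-6.5,-14.2,0,0,-0.7],[-7.7,-19.3,0,0,-0.7],[-8.3,-24.5,0,0,-0.7]
```

```bash
cat > tab.py <<'E'
import sys,numpy as np
# args: cx cy(commanded now) centre_x centre_y start_angle step n  (m, deg)
cx,cy,ox,oy,a,step,n=map(float,sys.argv[1:8]); X=np.array([-.9677,.252]);Y=np.array([.252,.9677])
for i in range(int(n)):
    d=np.radians(a-step*(i+1)); t=np.array([ox+.05*np.cos(d),oy+.05*np.sin(d)]); e=1e3*(t-[cx,cy])
    print("[%.1f,%.1f,0,0,-0.7]"%(X@e,Y@e),end=",")
print("\nlast cmd",t.round(4),"angle",a-step*n)
E
python3 - <<'E'
import numpy as np
from scipy.optimize import least_squares
P=np.array([[.5307,.0691],[.5737,.0754],[.6056,.0452]])
q=least_squares(lambda c:np.hypot(*(P-c).T)-.05,[.56,.028]); print(q.x,q.fun)
q=least_squares(lambda c:np.hypot(*(P-c[:2]).T)-c[2],[.56,.028,.05]); print(q.x)
print(np.degrees(np.arctan2(P[:,1]-.027,P[:,0]-.559)))
E
python3 tab.py .6079 .0441 .559 .0265 20 6 6
```

```text
[0.55875251 0.02769914] [ 9.74893697e-06 -1.20049637e-05  9.67040978e-06]
[0.55873516 0.02764492 0.05004492]
[123.90935047  73.10546699  21.33352562]
[-1.0,-5.4,0,0,-0.7],[-3.3,-10.1,0,0,-0.7],[-5.0,-15.1,0,0,-0.7],[-6.3,-20.2,0,0,-0.7],[-7.0,-25.3,0,0,-0.7],[-7.1,-30.6,0,0,-0.7],
last cmd [0.6071 0.0127] angle -16.0
```

```bash
python3 tab.py .6079 .0441 .5587 .0277 18 6 4
```

```text
[-1.2,-5.9,0,0,-0.7],[-3.3,-10.7,0,0,-0.7],[-4.9,-15.7,0,0,-0.7],[-6.0,-20.8,0,0,-0.7],
last cmd [0.6084 0.0225] angle -6.0
```

```bash
python3 -m crank '[[[-1.2,-5.9,0,0,-0.7],[-3.3,-10.7,0,0,-0.7],[-4.9,-15.7,0,0,-0.7],[-6,-20.8,0,0,-0.7]]]'; cat > an.py <<'E'
import sys,numpy as np
x,y,fx,fy=map(float,sys.argv[1:5]); v=np.array([x-.5587,y-.0277]); u=v/np.hypot(*v)
print("ang",np.degrees(np.arctan2(v[1],v[0])),"r",np.hypot(*v),"Ft",-(fx*u[1]-fy*u[0]),"Fr",fx*u[0]+fy*u[1])
E
python3 tab.py .6084 .0225 .5587 .0277 -6 6 4
```

```text
time: 5.7
ee_pos: [0.6085, 0.0255, 0.0899]
eef_rot: [0.126, 0.992, 0.002, 0.0]
ft_force: [0.3, 8.6, 3.1]
width: 0.0172
grip_force: 30.0
[-0.5,-5.2,0,0,-0.7],[-0.5,-10.5,0,0,-0.7],[0.1,-15.7,0,0,-0.7],[1.2,-20.8,0,0,-0.7],
last cmd [0.602  0.0027] angle -30.0
```

```bash
python3 -m crank '[[[-0.5,-5.2,0,0,-0.7],[-0.5,-10.5,0,0,-0.7],[0.1,-15.7,0,0,-0.7],[1.2,-20.8,0,0,-0.7]]]';  python3 tab.py .602 .0027 .5587 .0277 -30 6 4
```

```text
time: 6.1
ee_pos: [0.6031, 0.0051, 0.09]
eef_rot: [0.126, 0.992, 0.002, 0.001]
ft_force: [5.6, 7.0, -1.8]
width: 0.0173
grip_force: 30.0
[1.7,-5.0,0,0,-0.7],[3.8,-9.7,0,0,-0.7],[6.5,-14.2,0,0,-0.7],[9.6,-18.5,0,0,-0.7],
last cmd [ 0.5881 -0.0128] angle -54.0
```

```bash
python3 -m crank '[[[1.7,-5,0,0,-0.7],[3.8,-9.7,0,0,-0.7],[6.5,-14.2,0,0,-0.7],[9.6,-18.5,0,0,-0.7]]]';for a in ".5881 -.0128 .5587 .0277 -54" ".5692 -.0212 .5587 .0277 -78" ".5486 -.0213 .5587 .0277 -102" ".5296 -.0130 .5587 .0277 -126"; do python3 tab.py $a 6 4; done
```

```text
time: 6.5
ee_pos: [0.5896, -0.0115, 0.09]
eef_rot: [0.126, 0.992, 0.001, 0.002]
ft_force: [7.7, 5.0, -3.9]
width: 0.0171
grip_force: 30.0
[3.6,-3.8,0,0,-0.7],[7.5,-7.3,0,0,-0.7],[11.7,-10.3,0,0,-0.7],[16.3,-12.9,0,0,-0.7],
last cmd [ 0.5691 -0.0212] angle -78.0
[4.9,-2.1,0,0,-0.7],[9.9,-3.7,0,0,-0.7],[15.0,-4.8,0,0,-0.7],[20.2,-5.3,0,0,-0.7],
last cmd [ 0.5483 -0.0212] angle -102.0
[5.5,0.1,0,0,-0.7],[10.7,0.6,0,0,-0.7],[15.9,1.8,0,0,-0.7],[20.8,3.4,0,0,-0.7],
last cmd [ 0.5293 -0.0128] angle -126.0
[5.1,2.3,0,0,-0.7],[9.6,5.0,0,0,-0.7],[13.8,8.1,0,0,-0.7],[17.7,11.6,0,0,-0.7],
last cmd [0.5154 0.0027] angle -150.0
```

```bash
python3 -m crank '[[[3.6,-3.8,0,0,-0.7],[7.5,-7.3,0,0,-0.7],[11.7,-10.3,0,0,-0.7],[16.3,-12.9,0,0,-0.7]]]'
```

```text
time: 6.9
ee_pos: [0.5705, -0.0209, 0.09]
eef_rot: [0.127, 0.992, 0.0, 0.002]
ft_force: [8.7, 2.1, -5.0]
width: 0.0169
grip_force: 30.0
```

```bash
python3 -m crank '[[[4.9,-2.1,0,0,-0.7],[9.9,-3.7,0,0,-0.7],[15,-4.8,0,0,-0.7],[20.2,-5.3,0,0,-0.7]]]'
```

```text
time: 7.3
ee_pos: [0.5496, -0.0215, 0.09]
eef_rot: [0.127, 0.992, 0.0, 0.002]
ft_force: [9.2, -0.7, -6.6]
width: 0.0171
grip_force: 30.0
```

```bash
python3 -m crank '[[[5.4,0,0,0,-0.7],[10.6,0.6,0,0,-0.7],[15.7,1.7,0,0,-0.7],[20.6,3.4,0,0,-0.7]]]'
```

```text
time: 7.7
ee_pos: [0.5308, -0.014, 0.09]
eef_rot: [0.127, 0.992, -0.0, 0.003]
ft_force: [13.4, -4.2, -9.7]
width: 0.017
grip_force: 30.0
```

Force has risen to about 13.5 N, so I'll go slowly from here.

```bash
python3 -m crank '[[[0.8,0.3,0,0,-0.7],[1.6,0.7,0,0,-0.7],[2.4,1.1,0,0,-0.7],[3.2,1.5,0,0,-0.7]]]'; python3 -c "
from bench import r
s=r.read_state();print(s['ee_pos'],s['ft_force'])"
```

```text
time: 8.1
ee_pos: [0.5284, -0.0122, 0.09]
eef_rot: [0.128, 0.992, -0.001, 0.003]
ft_force: [11.9, -4.6, -8.4]
width: 0.0173
grip_force: 30.0
[ 0.52841711 -0.01218249  0.09002572] [11.94444263 -4.63747001 -8.35679671]
```

```bash
python3 -m crank '[[[0.9,0.5,0,0,-0.7],[1.7,1,0,0,-0.7],[2.6,1.5,0,0,-0.7],[3.4,2.1,0,0,-0.7]]]'
```

```text
time: 8.5
ee_pos: [0.5256, -0.0099, 0.09]
eef_rot: [0.128, 0.992, -0.001, 0.003]
ft_force: [11.9, -7.1, -9.1]
width: 0.0171
grip_force: 30.0
```

```bash
python3 -m crank '[[[0.6,0.4,0,0,-0.7],[1.2,0.9,0,0,-0.7],[1.8,1.3,0,0,-0.7],[2.4,1.8,0,0,-0.7]]]'
```

```text
time: 8.9
ee_pos: [0.5236, -0.0081, 0.09]
eef_rot: [0.128, 0.992, -0.001, 0.003]
ft_force: [11.4, -9.7, -8.1]
width: 0.0172
grip_force: 30.0
```

Turning slowly it reads about 14–14.9 N, which is on target. I'll take the load off, release and rise.

```bash
python3 -m crank '[[[-1,-0.7,0,0,-0.7],[-2,-1.5,0,0,-0.7],[-2,-1.5,0,0,-0.7],[-2,-1.5,0,0,-0.2],[-2,-1.5,0,0,-0.2],[-2,-1.5,0,0,-0.2],[-2,-1.5,0,0,-0.2],[-2,-1.5,-30,0,-0.2],[-2,-1.5,-80,0,-0.2],[-2,-1.5,-80,0,-0.2],[-2,-1.5,-80,0,-0.2]]]'
python3 - <<'E'
from bench import r
from h import *
e=r.read_state(); print(e["joint_positions"].round(2))
M=R.from_quat(e["eef_rot"]).as_matrix(); p=e["ee_pos"]
print(p,(np.array([.583,.212,.11])-p)@M*1e3, np.degrees(np.arctan2(M[1,1],M[0,1])))
t=r.camera("top");s=r.camera("scene"); print(unproj(s,[[0,0]],0).shape)
b=cv2.resize(s["image"][130:260,150:350,::-1],None,fx=3.5,fy=3.5,interpolation=cv2.INTER_CUBIC)
cv2.imwrite("pics/s3.png",b)
E
```

```text
time: 10.0
ee_pos: [0.5234, -0.0071, 0.1704]
eef_rot: [0.127, 0.992, 0.001, 0.001]
ft_force: [-0.8, -0.3, -0.9]
width: 0.0347
grip_force: 0.0
[-0.65  0.15  0.63  1.83 -0.1   1.19  1.33]
[ 0.52337751 -0.00709044  0.17040977] [ -2.46364841 226.94865931  60.77037233] 75.42164379783001
(1, 3)
```

View pics/s3.png

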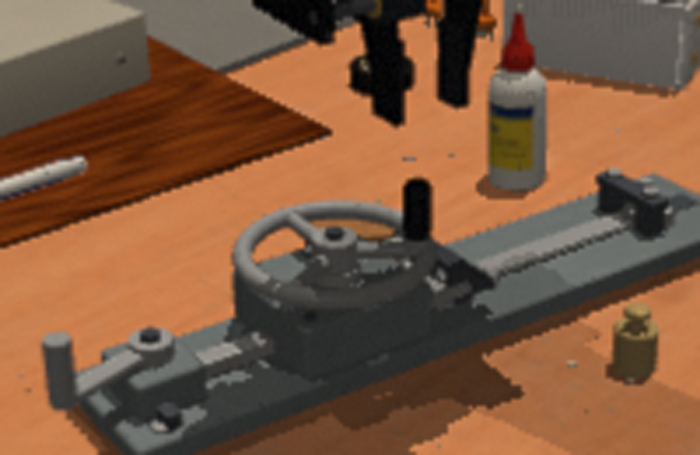

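The wheel stayed put and the blade is drawn up against the anchor at about crop (635,205). The knob is at (418,210) and the post at (58,370). Next is the lever post.

```bash
python3 -m crank '[[[0,50,0,8,0.2],[0,100,0,16,0.2],[-1,150,10,24,0.2],[-2,200,30,32,0.2],[-2,227,45,40,0.2],[-2,227,45,48,0.2],[-2,227,45,56,0.2],[-2,227,45,64,0.2],[-2,227,45,72,0.2],[-2,227,45,72,0.2],[-2,227,45,72,0.2]]]' 15
python3 - <<'E'
from bench import r
from h import *
e=r.read_state(); print(e["joint_positions"].round(2))
M=R.from_quat(e["eef_rot"]).as_matrix(); p=e["ee_pos"]
print(p,(np.array([.583,.212,.064])-p)@M*1e3, np.degrees(np.arctan2(M[1,1],M[0,1])))
s=r.camera("scene")
b=cv2.resize(s["image"][130:270,130:280,::-1],None,fx=4,fy=4,interpolation=cv2.INTER_CUBIC)
cv2.imwrite("pics/s4.png",b)
E
```

```text
time: 11.2
ee_pos: [0.5815, 0.2116, 0.1235]
eef_rot: [0.684, 0.729, -0.001, -0.0]
ft_force: [-1.3, -0.6, -0.3]
width: 0.0522
grip_force: 0.0
[-0.96  0.46  0.7   1.63 -0.31  1.17 -0.12]
[0.58146571 0.21157996 0.12346791] [ 0.37961786  1.64846121 59.46512757] 3.6417264748532854
```

View pics/s4.png

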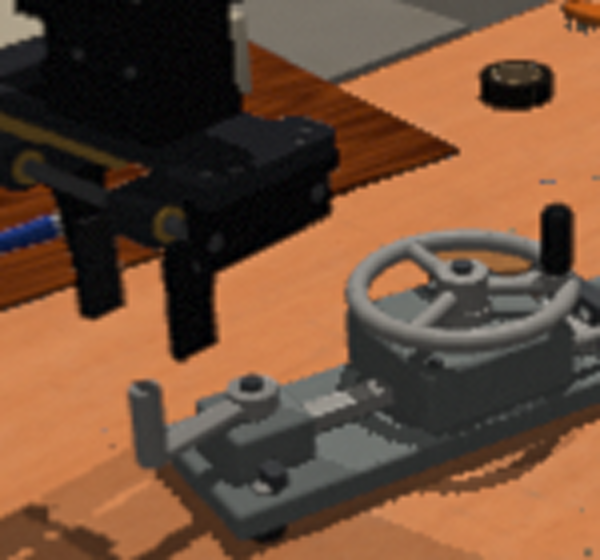

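The fingertip midpoint at (145,330) is directly above the post at (145,385). I'll descend and grip lightly.

```bash
python3 -m crank '[[[0,1.5,30,0,0.2],[0,1.5,50,0,0.2],[0,1.5,59,0,0.2],[0,1.5,59,0,0.2],[0,1.5,59,0,-0.8],[0,1.5,59,0,-0.8],[0,1.5,59,0,-0.8],[0,1.5,59,0,-0.8],[0,1.5,59,0,-0.8],[0,1.5,59,0,-0.8],[0,1.5,59,0,-0.8]]]' 15
python3 - <<'E'
from bench import r
from h import *
e=r.read_state(); M=R.from_quat(e["eef_rot"]).as_matrix(); p=e["ee_pos"]; print(p)
pv=np.array([.5865,.1468]); v=p[:2]-pv; a=np.arctan2(v[1],v[0]); print(np.degrees(a),np.hypot(*v))
for i in range(1,13):
    d=6*i; b=a+np.radians(d); t=np.r_[pv+.065*np.array([np.cos(b),np.sin(b)]),p[2]]
    q=(t-p)@M*1e3; print("[%.1f,%.1f,0,%d,-0.8]"%(q[0],q[1],-d),end=",")
E
```

```text
time: 12.35
ee_pos: [0.584, 0.2123, 0.0659]
eef_rot: [0.686, 0.728, 0.001, 0.0]
ft_force: [2.1, 1.4, 1.5]
width: 0.0156
grip_force: 15.0
[0.58401964 0.21226705 0.06591794]
92.16973588910888 0.06551402496316606
[-0.7,-6.8,0,-6,-0.8],[-1.6,-13.6,0,-12,-0.8],[-3.3,-20.2,0,-18,-0.8],[-5.6,-26.6,0,-24,-0.8],[-8.5,-32.7,0,-30,-0.8],[-12.1,-38.5,0,-36,-0.8],[-16.3,-43.9,0,-42,-0.8],[-21.0,-48.8,0,-48,-0.8],[-26.2,-53.2,0,-54,-0.8],[-31.8,-57.0,0,-60,-0.8],[-37.8,-60.2,0,-66,-0.8],[-44.1,-62.8,0,-72,-0.8],
```

```bash
python3 -m crank '[[[-0.7,-6.8,0,-6,-0.8],[-1.6,-13.6,0,-12,-0.8],[-3.3,-20.2,0,-18,-0.8],[-5.6,-26.6,0,-24,-0.8],[-8.5,-32.7,0,-30,-0.8],[-12.1,-38.5,0,-36,-0.8]]]'
python3 - <<'E'
from bench import r
from h import *
e=r.read_state(); M=R.from_quat(e["eef_rot"]).as_matrix(); p=e["ee_pos"]
P0=np.array([.5840,.2123]);print(np.degrees(np.arctan2(M[1,1],M[0,1])))
pv=np.array([.5865,.1468]); v=p[:2]-pv; a=np.arctan2(v[1],v[0]); print(np.degrees(a),np.hypot(*v), "bed ang",np.degrees(a)-76.8, "tool-frame force",e["ft_force"]@M)
E
```

```text
time: 12.95
ee_pos: [0.5472, 0.1959, 0.0659]
eef_rot: [0.426, 0.905, 0.0, 0.002]
ft_force: [8.5, -3.8, -2.5]
width: 0.015
grip_force: 15.0
39.58707860062802
128.68877874179893 0.06286255806736957 bed ang 51.88877874179893 tool-frame force [-8.35002781  4.17544884  2.55692947]
```

```bash
python3 - <<'E'
import numpy as np
y=np.radians(39.6); Y=np.array([np.cos(y),np.sin(y)]); X=np.array([-Y[1],Y[0]]); c=np.array([.5464,.1977]); pv=np.array([.5908,.1477])
for b in (138,144,150,156,160,162,164,166):
    t=np.radians(b); d=1e3*(pv+.065*np.array([np.cos(t),np.sin(t)])-c); print(b,"[%.1f,%.1f,0,%d,-0.8]"%(X@d,Y@d,-(b-132)))
E
```

```text
138 [-2.5,-7.2,0,-6,-0.8]
144 [-3.9,-13.8,0,-12,-0.8]
150 [-5.9,-20.3,0,-18,-0.8]
156 [-8.6,-26.6,0,-24,-0.8]
160 [-10.8,-30.6,0,-28,-0.8]
162 [-11.9,-32.5,0,-30,-0.8]
164 [-13.2,-34.4,0,-32,-0.8]
166 [-14.5,-36.2,0,-34,-0.8]
```

```bash
python3 -m crank '[[[-2.5,-7.2,0,-6,-0.8],[-3.9,-13.8,0,-12,-0.8],[-5.9,-20.3,0,-18,-0.8],[-8.6,-26.6,0,-24,-0.8],[-10.8,-30.6,0,-28,-0.8],[-11.9,-32.5,0,-30,-0.8],[-11.9,-32.5,0,-30,-0.8]]]'
cat > lv.py <<'E'
from bench import r
from h import *
e=r.read_state(); M=R.from_quat(e["eef_rot"]).as_matrix(); p=e["ee_pos"]
pv=np.array([.5908,.1477]); v=p[:2]-pv; a=np.degrees(np.arctan2(v[1],v[0])); print(p,a,np.hypot(*v),"yaw",np.degrees(np.arctan2(M[1,1],M[0,1])),"F",e["ft_force"]@M,
)
E
python3 lv.py
```

```text
time: 13.65
ee_pos: [0.5293, 0.1675, 0.0659]
eef_rot: [0.178, 0.984, 0.0, 0.001]
ft_force: [5.1, 0.3, -0.5]
width: 0.0149
grip_force: 15.0
[0.52927279 0.16749198 0.06590617] 162.16813123502283 0.06463218921534902 yaw 69.45711013828029 F [-4.68296707  2.03887182  0.47717509]
```

```bash
python3 -m crank '[[[-0.5,-1,0,-1,-0.8],[-0.5,-2,0,-2,-0.8],[-0.6,-3,0,-3,-0.8],[-0.6,-4,0,-4,-0.8]]]'; python3 lv.py
```

```text
time: 14.05
ee_pos: [0.5295, 0.1671, 0.0661]
eef_rot: [0.143, 0.99, 0.003, 0.002]
ft_force: [14.1, 14.9, -12.1]
width: 0.0154
grip_force: 15.0
[0.52948379 0.16709911 0.06612646] 162.4437706076327 0.06431176573204356 yaw 73.54293108812827 F [-9.26496773 18.17148454 12.26270694]
```

The lever is against its stop: force rose to 18 N with no further motion. I'll ease off, release and rise.

```bash
python3 -m crank '[[[0.5,1.5,0,0,-0.8],[1,2.5,0,0,-0.8],[1,2.5,0,0,-0.1],[1,2.5,0,0,-0.1],[1,2.5,0,0,-0.1],[1,2.5,0,0,-0.1],[1,2.5,0,0,-0.1],[1,2.5,-40,0,-0.1],[1,2.5,-90,0,-0.1],[1,2.5,-130,0,0],[1,2.5,-130,0,0],[-100,2.5,-130,0,0],[-100,2.5,-130,0,0],[-100,2.5,-130,0,0]]]'
python3 - <<'E'
from bench import r
from h import *
e=r.read_state(); print(e["ee_pos"],e["width"])
s=r.camera("scene");t=r.camera("top")
b=cv2.resize(s["image"][130:270,120:390,::-1],None,fx=2.5,fy=2.5,interpolation=cv2.INTER_CUBIC)
a=cv2.resize(t["image"][150:245,150:345,::-1],None,fx=675/195,fy=675/195,interpolation=cv2.INTER_CUBIC)
b=b[:,:675]; o=np.vstack([b[60:320],a]); print(o.shape); cv2.imwrite("pics/f.png",o[:600])
E
```

```text
time: 15.45
ee_pos: [0.6271, 0.134, 0.1926]
eef_rot: [0.146, 0.989, -0.002, -0.0]
ft_force: [-0.1, -0.4, -1.4]
width: 0.0435
grip_force: 0.0
[0.62708399 0.13402124 0.19264023] 0.04348471141476776
(589, 675, 3)
```

View pics/f.png

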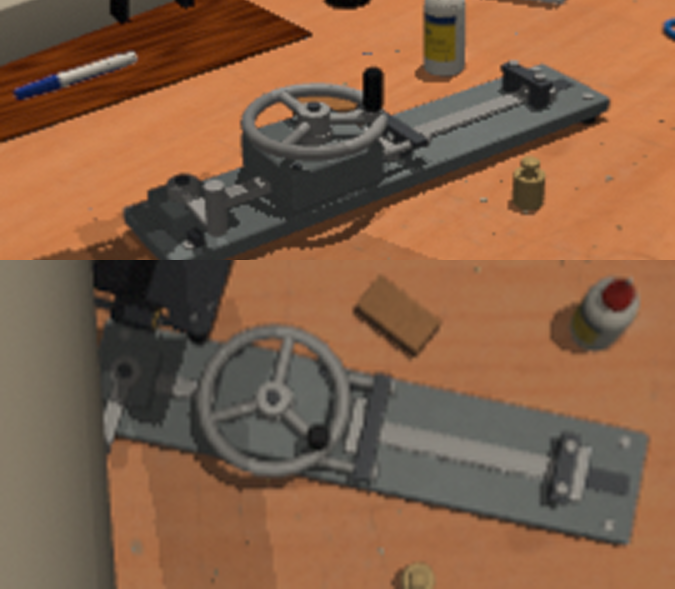

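The final view shows the lever across the bed against its stop, with its post at about (215,205). The wheel hasn't moved, the bystanders are untouched and the arm is clear.

```bash
python3 -c "
from bench import r
print(r.close_job())"
```

```text
the job is handed in; nothing more can be done
None
```

I wound the tension wheel until it read about 14–15 N at the knob turning slowly, swung the lock lever to its stop at about 1.49 rad and let go, and handed the job in at about 15.5 s with the weight, cork block and bottle untouched.

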